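# Roll-test two shafts on the flat plate

### The arm

A 6-joint arm with a two-finger parallel gripper is mounted at the origin on the work surface. World frame = base frame: x ahead of the robot, y to its left, z up, the work surface at z = 0. Lengths are in m, angles in rad, forces in N, time in s.
With the tool pointing down it reaches from about 0.375 to 0.9 m from the base axis. Payload 3.1 kg.
Tool frame: the origin (TCP) lies between the finger pads; the fingertips stand 19 mm ahead of it and the grasp point (between the pads) is the TCP; y points along the fingers, z is the direction in which the jaws open and shut, and the axes are right-handed (so a half turn about y gives the same grasp; the last joint's range is limited). The gripper opens to 85 mm and grips with 20 to 120 N. Pads are 22 mm wide; open, the fingers measure 114 mm over their backs; the gripper's body (76 mm by 85 mm) begins 54 mm behind the grasp point. The pads swing forward as they close: fully open they stand 13 mm farther back than shut.
Start: joints at [-1.333, 0.527, 1.433, -0, 1.181, -0.178], TCP at [0.252, -0.572, 0.25] pointing down, gripper open.
Joint ranges: [-3.08, 3.08], [-0.75, 2.2], [0.22, 2.44], [-1.43, 4.57], [0, 2.65], [-2.85, 2.85]. Speed limits (rad/s): [2.79, 2.79, 3.14, 3.14, 3.14, 3.14].

### API

Orientations are given as a unit quaternion [w, x, y, z].
In Python, from workcell import bot, get_image, camera_info, sign_off, models gives the robot as it stands.
- The arm moves only by the tool drive_tool, never from a script. Its argument "deltas" is one flat list of numbers, 7 for each row, row after row: the shift along the tool's x, y, z each as a share of 75 cm, from -1 to 1, then the turn, a rotation vector about the tool's x, y, z each as a share of 2 rad, from -1 to 1, then the opening, from 0 (shut) to 1 (fully open). In form: [tx, ty, tz, rx, ry, rz, gripper, tx, ty, tz, rx, ry, rz, gripper, ...]. A call has 1 to 12 rows; each row is the pose to reach, as a shift and turn from the pose measured when the call began, along the tool's axes at that moment; what a row does not reach only later rows make up. A row lasts 1/12 s, in which the tool goes at most 41.7 mm and 7.16 degrees, less where a joint would pass 70% of its speed; a pose out of reach is approached as far as the arm can. A call with a number of a shift or a turn outside -1 to 1 is refused whole. A call with a gripper value outside its range is refused whole. The fingers move at their own pace and stop on an object; "newtons" is the grip in N (left out, the last holds). Time passes only in rows, so rows that repeat a pose let the fingers close. It gives the time, the measured TCP pose, the force and the opening at its end, in the units of the state.
- bot.observe(): the state, without advancing time (a new reading comes with each control period).
- get_image(name): name is "scene" or "top"; returns (picture, depth): 420x560x3 uint8, blue, green, red; 420x560 float32, m along the optical axis (not along the pixel's ray), 0 where there is no reading.
- camera_info(name): a dict with "fx", "fy", "cx", "cy" (pixels), "dist_coeffs" ([k1, k2, p1, p2, k3] as OpenCV has them; the pictures are not rectified), "eye" and "attitude" of the camera in the world. Camera axes: x right, y down, z forward; pixel columns grow to the right and rows downward; lengths in m; the calibration is good to about 2 mm. A picture is of the moment at which its call begins. camera_info takes no time and is no camera call.
- sign_off(): hands the job in, once; it reports no verdict.
Trained networks look in the newest picture that a camera, given by its name, has taken for a name from the list of things; names that differ only in an ending like _2 or _b are one class to them, and where a whole thing is asked for, a point or a joint stands for the part that bears it (a point fixed in the world has none). Each returns a list of dicts, best first, with "score" (0 to 1); they miss things now and then, are a little off and sometimes report something else, mostly with a low value. They report only what shows in the picture. A call takes as long as a camera call.
- models.regions_of(camera, name): "pixels" (420x560 bool, what is visible of it) and "box" ([left, top, right, bottom] in pixels, round what is visible of it).
The state is a dict: "t": time; "joints": joint angles; "qvel": joint speeds; "joint_efforts": joint torques, N m; "tcp_pos": TCP position; "tool_rot": TCP orientation; "contact_force": force on the tool from outside, world axes, zero at the start; "torque": the same for the moment, N m; "opening": finger opening in m.
Only numpy, scipy, OpenCV 4.12 (cv2) and the standard library are available. Lean on these libraries where they do the work, as an engineer would, in place of code of your own. Each camera call takes 0.05 s, during which the arm holds its last target. There are 200 camera calls.

### The job

Two steel shafts from a returned order lie on the aluminium roll plate, one straight and one bent. Roll the straight one along the plate, turning over as it goes and never picked up, until it drops into the gutter at the plate's far end. The bent one would wobble and lift, so reject it: put it in the empty cardboard box beside the plate, lying down inside it.

Things in the scene. Friction and masses are not known exactly. Their poses are not given: they have to be found in the camera images.
- straight_center (a point): Centre of the straight shaft: plain hollow steel cylinder, 40 mm diameter, 110 mm long, 0.5 kg, lying across the rolling direction. y runs along the shaft; z points up at the start and turns over as it rolls. Pushed squarely from the robot's side with the fingertips low (3 to 12 mm above the running face, not up at its axis, where it can jam) it rolls freely and may run on ahead.
- bent_grip (a point): Grasp point of the bent shaft, on its axis, mid-way along its longer part. Steel, 40 mm diameter, 0.5 kg, lying flat on the plate beside the straight one, to its left or right (centres about 180 mm apart). Longer part 80 mm, along y (-40 to +40 mm); beyond +y a 35 mm part bent 30 degrees towards -x. z up. Grip across it, closing along x.
- plate: Fixed aluminium roll plate; origin at table height under its middle, x = rolling direction, away from the robot, y across, z up. Flat running face 20 mm above the table, x -150 to +100 mm, y +-170 mm. Then the gutter, x 100 to 150 mm, floor 10 mm above the table, with 10 mm walls at its far side and both ends, tops 40 mm above the table.
- reject_box: The empty open cardboard box for rejects, fixed, 200 mm (its x) by 220 mm (its y), 60 mm high, walls and floor 5 mm thick. Origin at the table's height, under the middle. It stands to the left or the right of the plate; a like box on the other side is full of stock and is not for rejects.

How it is judged:
On the way, in this order (a step that is already met when the one before it is completed fails the run):
1. the straight shaft has rolled half over on the plate (x of straight_center in the frame of plate between -0.16 and 0.16 m and y of straight_center in the frame of plate between -0.17 and 0.17 m and z of straight_center in the frame of plate between 0.02 and 0.055 m and angle between straight_center's own z axis and vertical above 2.1 rad).
2. the straight shaft has rolled right round once on the plate (x of straight_center in the frame of plate between -0.16 and 0.16 m and y of straight_center in the frame of plate between -0.17 and 0.17 m and z of straight_center in the frame of plate between 0.02 and 0.055 m and angle between straight_center's own z axis and vertical below 1 rad).
At the end, for the whole second after the job is handed in: The straight shaft lies down in the gutter (its centre 105 to 145 mm along the plate, less than 36 mm above the table, its length within 0.25 rad of the gutter's), and the bent shaft lies inside the empty box (its grasp point within the box's outline and less than 40 mm above the table) (x of straight_center in the frame of plate between 0.105 and 0.145 m and y of straight_center in the frame of plate between -0.17 and 0.17 m and z of straight_center in the frame of plate below 0.036 m and angle between the y axis of straight_center and the y axis of plate, either way round below 0.25 rad and x of bent_grip in the frame of reject_box between -0.1 and 0.1 m and y of bent_grip in the frame of reject_box between -0.11 and 0.11 m and z of bent_grip in the frame of reject_box below 0.04 m); the robot touches nothing.
It fails at once if the straight shaft is lifted off the plate (its centre more than 15 mm higher than when it lies on the running face) (z of straight_center in the frame of plate above 0.055 m).
It also fails if it takes over 51 s, if anything falls off the work surface, if the arm or the gripper's body presses on something with over 40 N, if the wrist force passes 120 N, or if a joint passes its speed limit or range.

## Working session

There is one attempt and no reset: what is moved stays moved. The work goes in short steps, Python scripts to look and compute and a tool call to move; the robot and the scene stay as the last step left them, time stands still between calls to the robot, and variables do not carry over. Pictures are saved under pics/ and viewed, about 8 in all and at most 12, crops included, and the job is handed in when it is done.

Besides the shell and the picture viewer there is one more tool, called after "Call:" as name(argument=value, ...) on one line, values as JSON. drive_tool: Moves the arm, as the interface text tells. Its arguments: {"type":"object","properties":{"deltas":{"type":"array","items":{"type":"number","minimum":-1,"maximum":1}},"newtons":{"type":"number"}},"required":["deltas"]}

```bash
mkdir -p pics
cat > h.py <<'E'
import numpy as np, cv2
from scipy.spatial.transform import Rotation as R
from workcell import bot, get_image, camera_info, sign_off, models
def rot(q): return R.from_quat([q[1],q[2],q[3],q[0]])
def cloud(name, depth):
    c=camera_info(name); K=np.array([[c['fx'],0,c['cx']],[0,c['fy'],c['cy']],[0,0,1.]])
    v,u=np.mgrid[0:420,0:560]
    p=cv2.undistortPoints(np.stack([u,v],-1).reshape(-1,1,2).astype(np.float64),K,np.array(c['dist_coeffs'],float)).reshape(420,560,2)
    P=np.dstack([p,np.ones((420,560))])*depth[...,None]
    a=np.array(c['attitude'],float)
    Rm=rot(a) if a.size==4 else R.from_matrix(a)
    W=Rm.apply(P.reshape(-1,3)).reshape(420,560,3)+np.array(c['eye'])
    W[depth<=0]=np.nan
    return W
E
python3 - <<'E'
from h import *
for n in ['top','scene']:
    im,d=get_image(n); cv2.imwrite(f'pics/{n}0.png',im); W=cloud(n,d); np.save(n+'0.npy',W)
    print(n,camera_info(n)['eye'],camera_info(n)['attitude'])
    for k in ['straight_center','bent_grip','plate','reject_box']:
        for r in models.regions_of(n,k)[:3]:
            q=W[r['pixels']]; q=q[~np.isnan(q[:,0])]
            print(k,round(r['score'],2),r['box'],len(q),np.round(np.median(q,0),3),np.round(np.percentile(q,2,axis=0),3),np.round(np.percentile(q,98,axis=0),3))
            np.save(f'm_{n}_{k}_{r["score"]:.2f}.npy',r['pixels'])
s=bot.observe();print(s)
E
```

```text
top [0.47508244 0.02247041 1.0578415 ] [-0.00534338  0.71305709 -0.70051163  0.02836342]
straight_center 0.92 [204.6, 193.2, 249.6, 212.9] 726 [0.515 0.126 0.057] [0.493 0.074 0.02 ] [0.54  0.179 0.063]
bent_grip 0.83 [267.2, 182.8, 315.0, 207.3] 679 [ 0.537 -0.036  0.058] [ 0.509 -0.089  0.044] [0.563 0.019 0.064]
plate 0.92 [193.1, 111.4, 331.7, 240.6] 14706 [0.602 0.046 0.021] [ 0.434 -0.123  0.008] [0.74  0.214 0.042]
reject_box 0.89 [390.2, 173.5, 484.6, 261.0] 7094 [ 0.486 -0.423  0.007] [ 0.387 -0.524  0.003] [ 0.585 -0.298  0.063]
scene [1.48407435 0.39443033 0.91545978] [-0.23407577  0.51418506  0.74640599 -0.35171061]
straight_center 0.81 [300.9, 207.6, 347.5, 226.2] 608 [0.532 0.127 0.051] [0.509 0.077 0.027] [0.545 0.178 0.06 ]
bent_grip 0.69 [243.8, 195.1, 288.1, 215.5] 657 [ 0.554 -0.027  0.05 ] [ 0.521 -0.085  0.022] [0.573 0.024 0.06 ]
plate 0.56 [195.6, 182.7, 359.8, 293.4] 10591 [0.639 0.053 0.019] [ 0.441 -0.121  0.005] [0.753 0.216 0.041]
{'t': 0.5, 'joints': array([-1.33346870e+00,  5.27551542e-01,  1.43273933e+00,  9.90971460e-06,
        1.18137796e+00, -1.78494775e-01]), 'qvel': array([-0.00113778, -0.00180781, -0.00194927,  0.00060227,  0.00078441,
       -0.0020219 ]), 'joint_efforts': array([-8.62760808e-04, -4.41907489e+01, -1.78223151e+01, -3.28841870e-04,
        1.84422279e-03, -2.69762388e-06]), 'tcp_pos': array([ 0.25248726, -0.57168865,  0.25026615]), 'tool_rot': array([ 0.14595968, -0.14595478,  0.69190597, -0.69185194]), 'contact_force': array([-0.44192391,  1.01420412, -0.25744196]), 'torque': array([-0.03415575, -0.01494119, -0.02492547]), 'opening': 0.08527385690128583}
```

Run:
```python
from h import *
import glob
im=cv2.imread('pics/top0.png'); cv2.imwrite('pics/top0v.png',cv2.resize(im[90:280,60:500],(800,345),interpolation=cv2.INTER_CUBIC))
W=np.load('top0.npy')
s=rot(bot.observe()['tool_rot']).as_matrix();print(np.round(s,3))
def rect(m,zl,zh,lab):
    q=W[m]; q=q[(q[:,2]>zl)&(q[:,2]<zh)]
    r=cv2.minAreaRect((q[:,:2]*1000).astype(np.float32)); print(lab,len(q),np.round(r[0],1),np.round(r[1],1),round(r[2],2))
g=lambda k:np.load(sorted(glob.glob(f'm_top_{k}_*.npy'))[-1])
rect(g('plate'),0.008,0.06,'plate'); rect(g('plate'),0.016,0.026,'face')
rect(g('reject_box'),0.0,0.08,'box'); rect(g('straight_center'),0.045,0.07,'straight'); rect(g('bent_grip'),0.045,0.07,'bent')
# top ridge lines of shafts
for k in ['straight_center','bent_grip']:
    q=W[g(k)]; q=q[q[:,2]>0.055]; 
    for y0 in np.arange(q[:,1].min(),q[:,1].max(),0.01):
        b=q[(q[:,1]>=y0)&(q[:,1]<y0+.01)]
        if len(b): print(k[:4],round(y0+.005,3),len(b),np.round([b[:,0].min(),b[:,0].max(),b[:,0].mean(),b[:,2].max()],4))
```

```text
[[-0.915 -0.     0.404]
 [-0.404  0.    -0.915]
 [-0.    -1.    -0.   ]]
plate 14383 [585.2  43.4] [311.3 361.3] 4.87
face 11079 [580.8  42. ] [302.  354.8] 4.94
box 7084 [ 486.1 -426.7] [255.1 215.6] 84.96
straight 665 [515. 127.] [ 39.1 110.1] 8.03
bent 663 [537.8 -33.6] [ 44.5 117.2] 17.97
stra 0.077 35 [0.5073 0.5351 0.5204 0.0645]
stra 0.087 48 [0.5072 0.5349 0.5205 0.0671]
stra 0.097 43 [0.5046 0.5349 0.5199 0.063 ]
stra 0.107 46 [0.5042 0.5321 0.5169 0.0643]
stra 0.117 48 [0.5016 0.5319 0.516  0.0643]
stra 0.127 45 [0.5013 0.5318 0.5151 0.0641]
stra 0.137 46 [0.4987 0.529  0.5127 0.0633]
stra 0.147 47 [0.496  0.5262 0.5108 0.0621]
stra 0.157 42 [0.4984 0.5261 0.5116 0.0648]
stra 0.167 45 [0.4931 0.5235 0.5092 0.0644]
stra 0.177 38 [0.493  0.5207 0.5088 0.063 ]
stra 0.187 3 [0.5155 0.5205 0.518  0.0574]
bent -0.087 27 [0.5356 0.5607 0.5477 0.0641]
bent -0.077 44 [0.5354 0.5634 0.5497 0.0644]
bent -0.067 46 [0.5326 0.5607 0.5464 0.0654]
bent -0.057 45 [0.5301 0.5603 0.5453 0.0653]
bent -0.047 41 [0.5298 0.5576 0.5433 0.0664]
bent -0.037 44 [0.527  0.5576 0.5415 0.0638]
bent -0.027 42 [0.5245 0.5521 0.5382 0.064 ]
bent -0.017 47 [0.5216 0.5522 0.537  0.0657]
bent -0.007 55 [0.5113 0.5494 0.5316 0.0635]
bent 0.003 58 [0.5061 0.5467 0.5256 0.0649]
bent 0.013 36 [0.5085 0.5364 0.5222 0.064 ]
bent 0.023 6 [0.5185 0.526  0.523  0.0598]
```

View pics/top0v.png

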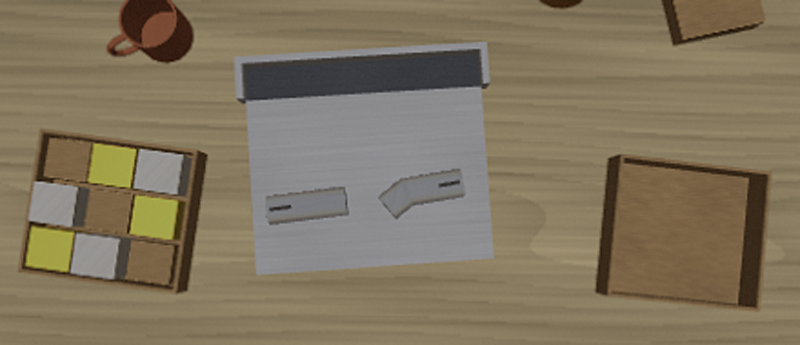

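```bash
cat >> h.py <<'E'
def go(p,jaw):
    """shares (tx,ty,tz,rx,ry,rz) to TCP p, tool down, jaw axis z at yaw `jaw` (mod pi, nearest)"""
    s=bot.observe(); M=rot(s['tool_rot']); z=np.array([np.cos(jaw),np.sin(jaw),0])
    if z@M.as_matrix()[:,2]<0: z=-z
    y=np.array([0,0,-1.]); T=R.from_matrix(np.c_[np.cross(y,z),y,z])
    d=M.inv().apply(np.array(p)-s['tcp_pos']); r=(M.inv()*T).as_rotvec()
    print('t',round(s['t'],2),'tcp',np.round(s['tcp_pos'],4),'F',np.round(s['contact_force'],1),'open',round(s['opening'],4),'shares',np.round(d/.75,4),np.round(r/2,4),'dist',round(np.linalg.norm(d),3))
E
python3 - <<'E'
from h import *
import glob
W=np.load('top0.npy'); g=lambda k:np.load(sorted(glob.glob(f'm_top_{k}_*.npy'))[-1])
q=W[g('reject_box')]; q=q[(q[:,2]>.056)&(q[:,2]<.066)]
r=cv2.minAreaRect((q[:,:2]*1000).astype(np.float32)); print('rim',len(q),r)
q=W[g('bent_grip')]; q=q[q[:,2]>.053]; a=q[q[:,1]<-.018]
f=np.polyfit(a[:,1],a[:,0],1); print('bent yaw',np.arctan(-f[0]))
u=np.array([f[0],1])/np.hypot(f[0],1); t=q[:,:2]@u; lo=np.percentile((a[:,:2]@u),1); base=np.array([np.polyval(f,-.05),-.05])
c=base+u*(lo+.04-base@u); print('bent grip',c, 'len',np.ptp(t))
q=W[g('straight_center')]; q=q[q[:,2]>.053]; f=np.polyfit(q[:,1],q[:,0],1); yb=np.arctan(-f[0]); print('straight yaw',yb,q.mean(0))
go([c[0],c[1],.16],0.2)
go([.515,.127,.16],yb+np.pi/2)
E
```

```text
rim 746 ((485.66375732421875, -412.0011291503906), (225.74069213867188, 201.34298706054688), 84.98929595947266)
bent yaw 0.17284650587156508
bent grip [ 0.54342468 -0.04966612] len 0.11504365320664411
straight yaw 0.1341745381665791 [0.51479281 0.1272546  0.0584542 ]
t 0.5 tcp [ 0.2525 -0.5717  0.2503] F [-0.4  1.  -0.3] open 0.0853 shares [-0.636   0.1204 -0.48  ] [ 0.     -0.6775 -0.    ] dist 0.604
t 0.5 tcp [ 0.2525 -0.5717  0.2503] F [-0.4  1.  -0.3] open 0.0853 shares [-0.6965  0.1204 -0.7108] [ 0.      0.1408 -0.    ] dist 0.752
```

Call:
drive_tool(deltas=[-0.636,0.08,-0.48,0,-0.667,0,1,-0.636,0.08,-0.48,0,-0.667,0,1,-0.636,0.08,-0.48,0,-0.667,0,1,-0.636,0.08,-0.48,0,-0.667,0,1,-0.636,0.08,-0.48,0,-0.667,0,1,-0.636,0.08,-0.48,0,-0.667,0,1,-0.636,0.08,-0.48,0,-0.667,0,1,-0.636,0.08,-0.48,0,-0.667,0,1,-0.636,0.08,-0.48,0,-0.667,0,1,-0.636,0.08,-0.48,0,-0.667,0,1,-0.636,0.08,-0.48,0,-0.667,0,1,-0.636,0.08,-0.48,0,-0.667,0,1])

```text
t: 1.5
tcp_pos: [0.4955, -0.1353, 0.2005]
tool_rot: [0.543, -0.543, 0.452, -0.453]
contact_force: [1.3, -0.7, 0.6]
opening: 0.0854
```

```bash
python3 -c "
from h import *
go([.5434,-.0497,.12],.18)"
```

```text
t 1.5 tcp [ 0.4955 -0.1353  0.2005] F [ 1.3 -0.7  0.6] open 0.0854 shares [-0.1008  0.1073  0.0834] [-0.0003  0.0009  0.0002] dist 0.127
```

Call:
drive_tool(deltas=[-0.1008,0.08,0.0834,0,0,0,1,-0.1008,0.1,0.0834,0,0,0,1,-0.1008,0.1073,0.0834,0,0,0,1,-0.1008,0.1073,0.0834,0,0,0,1,-0.1008,0.15,0.0834,0,0,0,1,-0.1008,0.19,0.0834,0,0,0,1,-0.1008,0.211,0.0834,0,0,0,1,-0.1008,0.211,0.0834,0,0,0,1,-0.1008,0.211,0.0834,0,0,0,1])

```text
t: 2.25
tcp_pos: [0.5432, -0.0501, 0.0421]
tool_rot: [-0.543, 0.543, -0.453, 0.453]
contact_force: [-0.4, -1.1, -0.1]
opening: 0.0854
```

Call:
drive_tool(deltas=[0,0,0,0,0,0,0,0,0,0,0,0,0,0,0,0,0,0,0,0,0,0,0,0,0,0,0,0,0,0,0,0,0,0,0,0,0,0,0,0,0,0,0,0,0,0,0,0,0,0,0,0,0,0,0,0], newtons=60)

```text
t: 2.92
tcp_pos: [0.5445, -0.0506, 0.0437]
tool_rot: [0.544, -0.543, 0.452, -0.454]
contact_force: [-0.9, -0.4, 6.5]
opening: 0.0385
```

```bash
python3 -c "
from h import *
go([.5434,-.0497,.04],.18)
im,d=get_image('scene'); cv2.imwrite('pics/s1.png',cv2.resize(im[150:300,170:390],(770,525),interpolation=cv2.INTER_CUBIC))"
```

```text
t 2.92 tcp [ 0.5445 -0.0506  0.0437] F [-0.9 -0.4  6.5] open 0.0385 shares [-0.0015  0.005  -0.0013] [-0.0014  0.0005  0.0008] dist 0.004
```

View pics/s1.png

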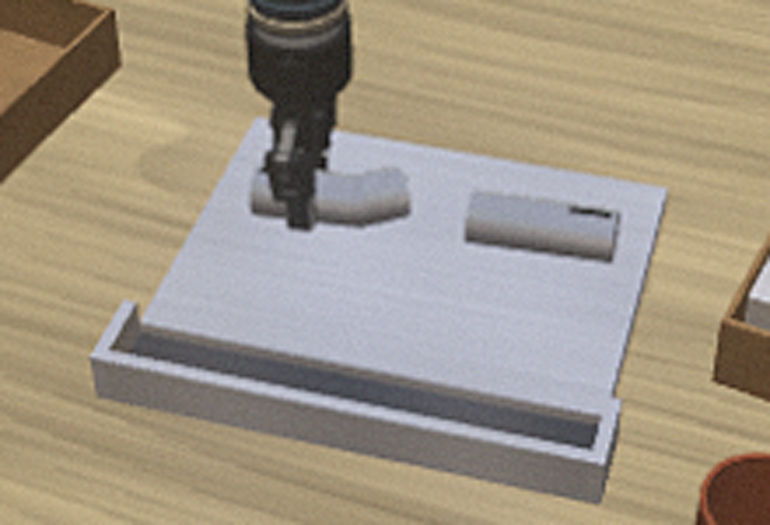

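Call:
drive_tool(deltas=[0,-0.02,0,0,0,0,0,0,-0.06,0,0,0,0,0,0,-0.11,0,0,0,0,0,0,-0.16,0,0,0,0,0,0,-0.2,0,0,0,0,0])

```text
t: 3.38
tcp_pos: [0.5438, -0.0504, 0.196]
tool_rot: [0.544, -0.543, 0.451, -0.454]
contact_force: [0.9, -0.5, -4.7]
opening: 0.0382
```

```bash
python3 -c "
from h import *
go([.485,-.423,.18],-.087)"
```

```text
t 3.38 tcp [ 0.5438 -0.0504  0.196 ] F [ 0.9 -0.5 -4.7] open 0.0382 shares [ 0.4745  0.0219 -0.1667] [-0.0019  0.1341  0.0009] dist 0.378
```

Call:
drive_tool(deltas=[0.02,0,-0.007,0,0.02,0,0,0.06,0,-0.02,0,0.04,0,0,0.11,0,-0.039,0,0.06,0,0,0.16,0,-0.056,0,0.08,0,0,0.21,0,-0.074,0,0.1,0,0,0.26,0,-0.091,0,0.12,0,0,0.31,0,-0.109,0,0.134,0,0,0.36,0.02,-0.126,0,0.134,0,0,0.4,0.02,-0.14,0,0.134,0,0,0.44,0.02,-0.155,0,0.134,0,0,0.465,0.02,-0.163,0,0.134,0,0,0.4745,0.02,-0.1667,0,0.134,0,0])

```text
t: 4.38
tcp_pos: [0.4838, -0.4267, 0.1809]
tool_rot: [-0.477, 0.477, -0.52, 0.524]
contact_force: [-0.0, 0.6, -4.3]
opening: 0.0386
```

```bash
python3 -c "
from h import *
go([.485,-.423,.032],-.087)"
```

```text
t 4.38 tcp [ 0.4838 -0.4267  0.1809] F [-0.   0.6 -4.3] open 0.0386 shares [-0.0056  0.1985  0.0004] [-0.0021 -0.0015  0.0015] dist 0.149
```

Call:
drive_tool(deltas=[-0.005,0.03,0,0,0,0,0,-0.005,0.07,0,0,0,0,0,-0.005,0.11,0,0,0,0,0,-0.005,0.15,0,0,0,0,0,-0.005,0.175,0,0,0,0,0,-0.005,0.19,0,0,0,0,0,-0.005,0.198,0,0,0,0,0,-0.005,0.198,0,0,0,0,0,-0.005,0.198,0,0,0,0,0])

```text
t: 5.13
tcp_pos: [0.4852, -0.4236, 0.0332]
tool_rot: [-0.477, 0.477, -0.52, 0.524]
contact_force: [0.4, 0.2, -3.8]
opening: 0.0384
```

Call:
drive_tool(deltas=[0,0.002,0,0,0,0,0.4,0,0.003,0,0,0,0,0.7,0,0,0,0,0,0,1,0,0,0,0,0,0,1,0,0,0,0,0,0,1,0,-0.04,0,0,0,0,1,0,-0.09,0,0,0,0,1,0,-0.14,0,0,0,0,1,0,-0.19,0,0,0,0,1,0,-0.24,0,0,0,0,1,0,-0.24,0,0,0,0,1])

```text
t: 6.05
tcp_pos: [0.4877, -0.4266, 0.2227]
tool_rot: [-0.477, 0.477, -0.513, 0.53]
contact_force: [0.9, -0.8, 0.9]
opening: 0.0853
```

```bash
python3 -c "
from h import *
im,d=get_image('top'); cv2.imwrite('pics/t2.png',cv2.resize(im[90:280,180:500],(800,475),interpolation=cv2.INTER_CUBIC)); W=cloud('top',d)
for k in ['straight_center','bent_grip']:
    for r in models.regions_of('top',k)[:2]:
        q=W[r['pixels']]; q=q[~np.isnan(q[:,0])]; print(k,r['score'],np.round(np.median(q,0),3),np.round(np.percentile(q,98,axis=0),3))
go([.40,.11,.18],.134+np.pi/2)"
```

```text
straight_center 0.65 [0.514 0.127 0.058] [0.535 0.179 0.063]
straight_center 0.45 [0.596 0.036 0.021] [0.739 0.212 0.041]
t 6.2 tcp [ 0.4843 -0.4227  0.214 ] F [ 0.8 -0.   0.2] open 0.0854 shares [-0.6976  0.041  -0.1758] [-0.0041  0.6735 -0.    ] dist 0.54
```

View pics/t2.png

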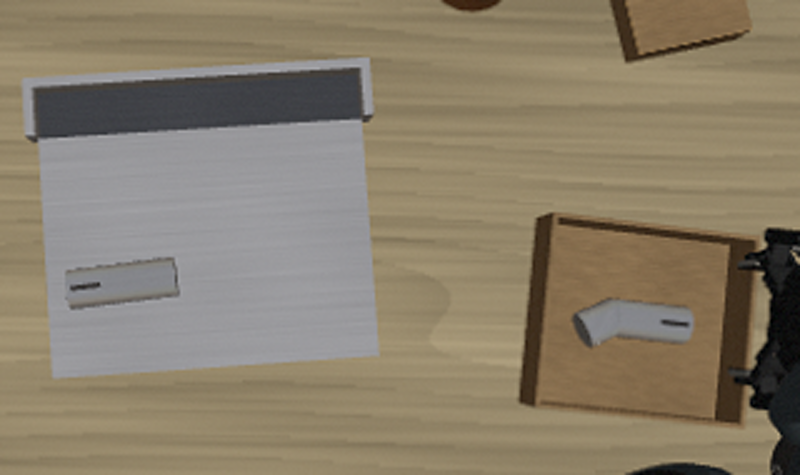

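Call:
drive_tool(deltas=[-0.03,0,-0.004,0,0.06,0,0.6,-0.08,0,-0.01,0,0.12,0,0.6,-0.13,0,-0.016,0,0.18,0,0.6,-0.18,0,-0.023,0,0.24,0,0.6,-0.23,0,-0.029,0,0.3,0,0.6,-0.28,0,-0.035,0,0.36,0,0.6,-0.33,0,-0.042,0,0.42,0,0.6,-0.38,0,-0.048,0,0.48,0,0.6,-0.43,0,-0.054,0,0.54,0,0.6,-0.48,0,-0.061,0,0.6,0,0.6,-0.53,0.02,-0.067,0,0.64,0,0.6,-0.58,0.04,-0.073,0,0.673,0,0.6])

```text
t: 7.2
tcp_pos: [0.468, 0.0156, 0.1811]
tool_rot: [-0.047, 0.044, -0.704, 0.707]
contact_force: [-0.0, 1.2, 0.5]
opening: 0.0509
```

```bash
python3 -c "
from h import *
go([.463,.120,.10],.134+np.pi/2)"
```

```text
t 7.2 tcp [0.468  0.0156 0.1811] F [-0.   1.2  0.5] open 0.0509 shares [-0.0111  0.1074 -0.1394] [-0.0027 -0.002  -0.0019] dist 0.132
```

Call:
drive_tool(deltas=[-0.006,0.03,-0.04,0,0,0,0.6,-0.011,0.06,-0.09,0,0,0,0.6,-0.011,0.09,-0.125,0,0,0,0.6,-0.011,0.107,-0.1394,0,0,0,0.6,-0.011,0.107,-0.1394,0,0,0,0.6,-0.011,0.14,-0.1394,0,0,0,0.6,-0.011,0.165,-0.1394,0,0,0,0.6,-0.011,0.177,-0.1394,0,0,0,0.6,-0.011,0.18,-0.1394,0,0,0,0.6,-0.011,0.18,-0.1394,0,0,0,0.6])

```text
t: 8.03
tcp_pos: [0.463, 0.1189, 0.0452]
tool_rot: [-0.046, 0.045, -0.704, 0.707]
contact_force: [0.6, -1.4, -0.6]
opening: 0.0511
```

```bash
python3 -c "
from h import *
go([.463,.120,.04],.134+np.pi/2)
im,d=get_image('scene'); cv2.imwrite('pics/s3.png',cv2.resize(im[150:300,240:390],(600,600),interpolation=cv2.INTER_CUBIC))"
```

```text
t 8.03 tcp [0.463  0.1189 0.0452] F [ 0.6 -1.4 -0.6] open 0.0511 shares [-0.0002  0.0069 -0.0015] [-0.0027 -0.0025 -0.0011] dist 0.005
```

View pics/s3.png

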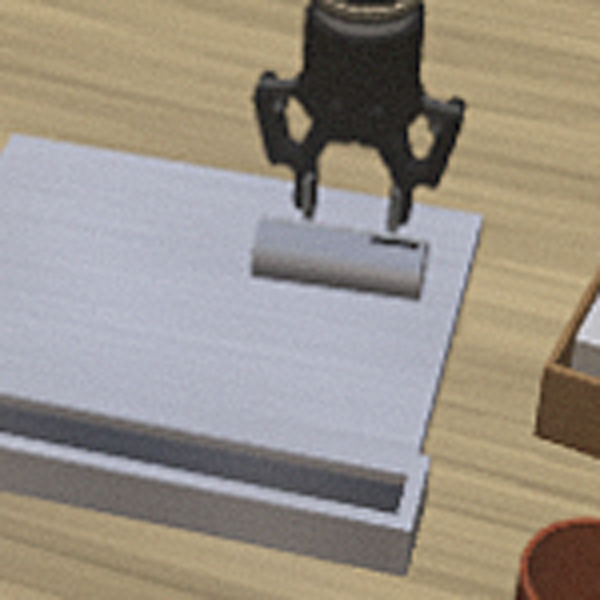

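Call:
drive_tool(deltas=[0,0.0015,0,0,0,0,0.6,0,0.003,0,0,0,0,0.6,0,0.0045,0,0,0,0,0.6,0,0.006,0,0,0,0,0.6,0,0.006,0,0,0,0,0.6])

```text
t: 8.5
tcp_pos: [0.4635, 0.119, 0.0415]
tool_rot: [-0.047, 0.044, -0.704, 0.707]
contact_force: [0.1, -0.5, 0.1]
opening: 0.0515
```

Call:
drive_tool(deltas=[0,0.0015,0,0,0,0,0.6,0,0.003,0,0,0,0,0.6,0,0.0045,0,0,0,0,0.6,0,0.006,0,0,0,0,0.6,0,0.006,0,0,0,0,0.6])

```text
t: 8.92
tcp_pos: [0.4634, 0.119, 0.0367]
tool_rot: [-0.047, 0.044, -0.704, 0.707]
contact_force: [0.3, 1.1, 0.4]
opening: 0.0512
```

Call:
drive_tool(deltas=[0,0.0015,0,0,0,0,0.6,0,0.003,0,0,0,0,0.6,0,0.0045,0,0,0,0,0.6,0,0.0045,0,0,0,0,0.6])

```text
t: 9.25
tcp_pos: [0.4635, 0.1191, 0.0357]
tool_rot: [-0.048, 0.044, -0.704, 0.707]
contact_force: [-2.8, -0.6, 24.1]
opening: 0.0511
```

Call:
drive_tool(deltas=[0,-0.01,0,0,0,0,0.6,0,-0.01,0,0,0,0,0.6,-0.01,-0.01,0,0,0,0,0.6,-0.018,-0.01,0,0,0,0,0.6,-0.024,-0.01,0,0,0,0,0.6,-0.03,-0.01,0,0,0,0,0.6,-0.037,-0.01,0,0,0,0,0.6,-0.045,-0.01,0,0,0,0,0.6,-0.054,-0.01,0,0,0,0,0.6,-0.064,-0.01,0,0,0,0,0.6])

```text
t: 10.08
tcp_pos: [0.5117, 0.1254, 0.0433]
tool_rot: [-0.048, 0.044, -0.704, 0.707]
contact_force: [-0.4, -0.9, 1.0]
opening: 0.0511
```

```bash
cat > look.py <<'E'
from h import *
import sys
im,d=get_image('top'); W=cloud('top',d); cv2.imwrite('pics/'+sys.argv[1],cv2.resize(im[90:260,170:350],(720,680))[:600])
B=W[90:260,170:350].reshape(-1,3); 
for k in ['straight_center']:
    for r in models.regions_of('top',k)[:2]:
        q=W[r['pixels']]; q=q[~np.isnan(q[:,0])]; h=q[q[:,2]>.04] if (q[:,2]>.045).sum()>100 else q
        c=h.mean(0); y=.086; o=c[:2]-[.580,.043]; px=o@[np.cos(y),np.sin(y)]; py=o@[-np.sin(y),np.cos(y)]
        f=np.polyfit(h[:,1],h[:,0],1)
        print(round(r['score'],2),r['box'],np.round(c,3),'plate',round(px,3),round(py,3),'yaw',round(np.arctan(-f[0]),3),'zmax',np.percentile(q[:,2],95).round(3))
go([.463,.120,.04],.134+np.pi/2)
E
python3 look.py t4.png
```

```text
t 10.18 tcp [0.514  0.1254 0.0437] F [-0.6  0.3  0.4] open 0.0514 shares [ 0.0684  0.0042 -0.0016] [-0.0029 -0.0026 -0.0048] dist 0.051
```

```bash
sed -i "s/get_image('top'); W=cloud('top',d)/get_image('scene'); W=cloud('scene',d)/; s/im\[90:260,170:350\],(720,680))\[:600\]/im[150:300,190:390],(800,600))/; s/regions_of('top'/regions_of('scene'/" look.py; python3 look.py s5.png
```

```text
0.81 [298.9, 214.7, 344.0, 234.3] [0.564 0.134 0.052] plate -0.008 0.092 yaw 0.135 zmax 0.059
t 10.28 tcp [0.5118 0.1254 0.0435] F [-0.4  0.2 -0. ] open 0.0513 shares [ 0.0654  0.0042 -0.0013] [-0.0028 -0.0025 -0.0032] dist 0.049
```

View pics/s5.png

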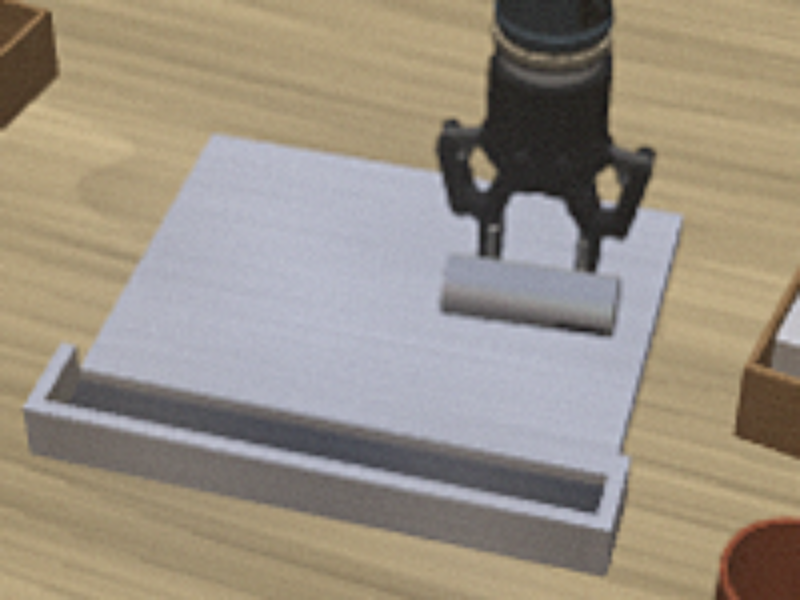

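Call:
drive_tool(deltas=[-0.006,0,0,0,0,0,0.6,-0.013,0,0,0,0,0,0.6,-0.021,0,0,0,0,0,0.6,-0.029,0,0,0,0,0,0.6,-0.037,0,0,0,0,0,0.6,-0.045,0,0,0,0,0,0.6,-0.053,0,0,0,0,0,0.6,-0.061,0,0,0,0,0,0.6,-0.069,0,0,0,0,0,0.6])

```text
t: 11.03
tcp_pos: [0.5639, 0.1321, 0.0438]
tool_rot: [-0.048, 0.043, -0.704, 0.707]
contact_force: [-0.2, -0.1, 0.2]
opening: 0.0512
```

```bash
python3 look.py s6.png
```

```text
0.92 [297.2, 223.1, 340.3, 247.2] [0.606 0.141 0.053] plate 0.034 0.095 yaw 0.129 zmax 0.06
t 11.13 tcp [0.5654 0.1321 0.044 ] F [ 1.1 -0.5 -0.2] open 0.0512 shares [ 0.1375  0.004  -0.0016] [-0.0029 -0.0026 -0.005 ] dist 0.103
```

View pics/s6.png

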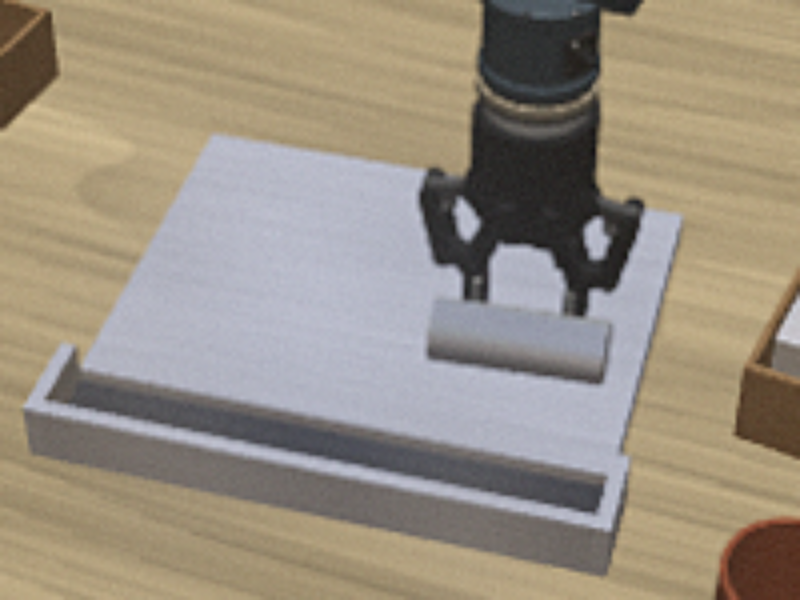

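Call:
drive_tool(deltas=[-0.006,0,0,0,0,0,0.6,-0.013,0,0,0,0,0,0.6,-0.021,0,0,0,0,0,0.6,-0.029,0,0,0,0,0,0.6,-0.037,0,0,0,0,0,0.6,-0.045,0,0,0,0,0,0.6,-0.051,0,0,0,0,0,0.6])

```text
t: 11.72
tcp_pos: [0.6049, 0.1371, 0.0446]
tool_rot: [-0.05, 0.041, -0.704, 0.707]
contact_force: [-0.2, 0.9, 0.9]
opening: 0.0512
```

```bash
python3 look.py s7.png
```

```text
0.75 [292.7, 238.4, 337.9, 257.6] [0.648 0.147 0.053] plate 0.076 0.098 yaw 0.147 zmax 0.061
t 11.82 tcp [0.6051 0.137  0.0446] F [-0.6  0.4 -0.3] open 0.0513 shares [ 0.1909  0.0037 -0.0018] [-0.0031 -0.0027 -0.0064] dist 0.143
```

View pics/s7.png

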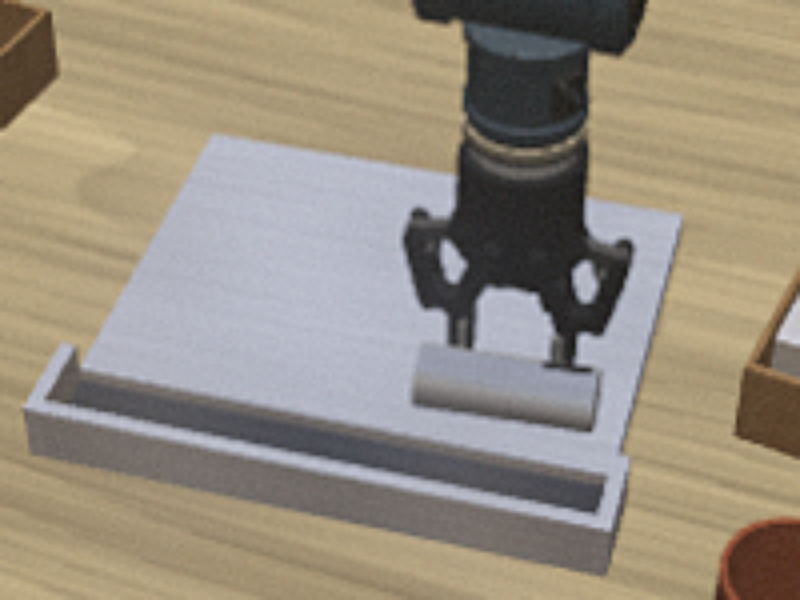

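Call:
drive_tool(deltas=[-0.006,0,0,0,0,0,0.6,-0.013,0,0,0,0,0,0.6,-0.021,0,0,0,0,0,0.6,-0.029,0,0,0,0,0,0.6,-0.037,0,0,0,0,0,0.6,-0.045,0,0,0,0,0,0.6,-0.053,0,0,0,0,0,0.6,-0.06,0,0,0,0,0,0.6,-0.06,0,0,0,0,0,0.6])

```text
t: 12.57
tcp_pos: [0.6518, 0.1428, 0.0454]
tool_rot: [-0.051, 0.04, -0.704, 0.708]
contact_force: [0.2, -0.2, 0.4]
opening: 0.051
```

```bash
python3 look.py s8.png
```

```text
0.63 [289.4, 258.6, 333.0, 276.2] [0.709 0.154 0.046] plate 0.139 0.1 yaw 0.077 zmax 0.051
t 12.67 tcp [0.65   0.1428 0.0451] F [-0.8 -1.1 -0.1] open 0.0513 shares [ 0.2512  0.0036 -0.0019] [-0.0031 -0.0027 -0.0064] dist 0.188
```

View pics/s8.png

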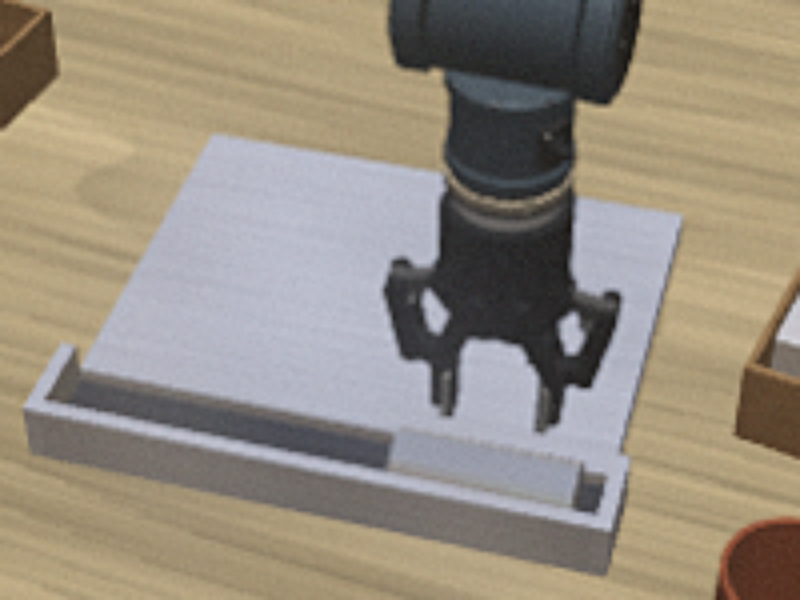

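The shaft has dropped into the gutter: it lies along it at about (390–580, 430–500), top 51 mm above the table. I'll back off and lift clear, then do a final check.

Call:
drive_tool(deltas=[0.02,0,0,0,0,0,0.6,0.05,-0.02,0,0,0,0,0.6,0.09,-0.06,0,0,0,0,0.6,0.12,-0.1,0,0,0,0,0.6,0.15,-0.15,0,0,0,0,0.6,0.18,-0.18,0,0,0,0,0.6,0.2,-0.2,0,0,0,0,0.6,0.22,-0.2,0,0,0,0,0.6,0.22,-0.2,0,0,0,0,0.6,0.22,-0.2,0,0,0,0,0.6])

```text
t: 13.5
tcp_pos: [0.4838, 0.1223, 0.1932]
tool_rot: [-0.05, 0.041, -0.704, 0.707]
contact_force: [0.8, 0.5, -0.7]
opening: 0.0513
```

Run:
```python
from h import *
im,d=get_image('top'); W=cloud('top',d); cv2.imwrite('pics/t9.png',cv2.resize(im[90:280,180:500],(800,475)))
for k in ['straight_center','bent_grip']:
    for r in models.regions_of('top',k)[:2]:
        q=W[r['pixels']]; q=q[~np.isnan(q[:,0])]
        print(k,round(r['score'],2),r['box'],np.round(np.median(q,0),3),np.round(np.percentile(q,95,axis=0),3))
print(bot.observe()['t'],bot.observe()['tcp_pos'],bot.observe()['contact_force'])
```

```text
straight_center 0.64 [198.6, 123.9, 245.0, 140.3] [0.697 0.153 0.047] [0.718 0.203 0.052]
bent_grip 0.64 [407.2, 210.1, 454.7, 225.0] [ 0.483 -0.401  0.043] [ 0.501 -0.352  0.048]
13.65 [0.4853442  0.12228675 0.19248108] [-0.95853165 -0.4251506  -0.32506657]
```

View pics/t9.png

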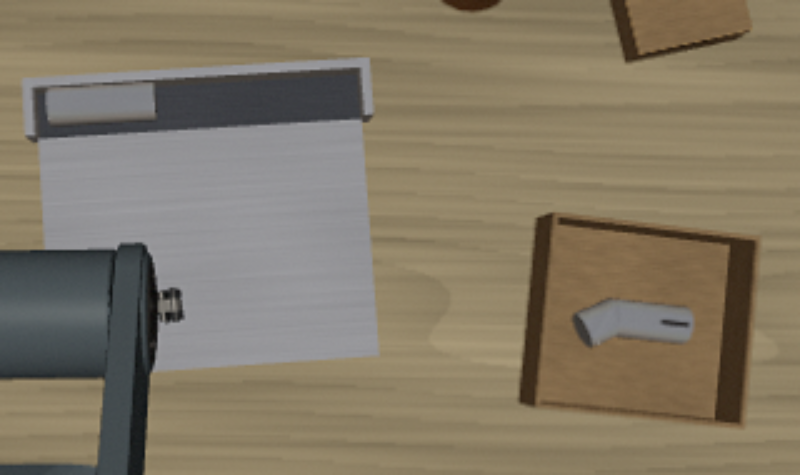

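```bash
python3 -c "
from workcell import sign_off
print(sign_off())"
```

```text
the job is handed in; nothing more can be done
None
```

I put the bent shaft in the empty box on the right and rolled the straight one along the plate into the gutter. I handed the job in at about 13.7 s of the 51 s allowed; sign-off reports no verdict.

- **Bent shaft:** I gripped it across its longer part and released it in the box. The last top picture shows it lying flat near the middle, its upper surface about 45–48 mm above the table, so its axis is near 25 mm.
- **Straight shaft:** I pushed it from the robot's side with two fingertips about 7 mm above the running face, never lifting it. Its mark went out of sight and came back near the top at about +65 mm along the plate, so it turned right over before the edge.
- **Gutter:** The shaft now lies along the gutter, centred about 126 mm along the plate, with its top about 51 mm above the table, so its centre is near 31 mm.
- **Arm:** It stands clear at 0.19 m height with no contact force. The highest force I saw was 24 N, in a deliberate touch on the plate to find the fingertip height.

I could not watch the half-turn step directly because the mark was underneath; I infer it from the mark leaving and returning. Right after the first push, the top camera did not find the straight shaft, so I tracked it with the scene camera until the final top picture.

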